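# Hold an angle offcut in the drilling jig

## Task

Get the loose aluminium angle offcut registered in the wooden drilling jig: upright leg flat against the long fence, end tight against the stop block, foot flat on the jig's bed. Then hold it there for drilling with one slanting push into its inside corner, pressing it firmly (about 10 N each way) both forward against the fence and down on the bed, and finish while still pushing: do not let go. Leave the tape measure, the bracket and the drilled plate where they are.

Things in the scene. Friction and masses are not known exactly. Their poses are not given: they have to be found in the camera images.
- bed: Plywood bed of the drilling jig, screwed to the bench, 240 x 300 x 12 mm. Origin: centre of its underside, on the bench. Its +x points across the bed toward the fence (roughly away from the robot), +y along the fence toward the stop, z up. Its top is 12 mm above the origin.
- fence: Wooden fence bar fixed on the bed along its far edge, 26 (x) x 300 (y) x 35 (z) mm. Origin: centre of its underside, on the bed's top, 83 mm in +x from the bed's origin. Axes parallel to the bed's. Its working face, toward the robot, is the plane x = -13 mm (70 mm in +x from the bed's origin).
- stop: Wooden stop block fixed on the bed, butting against the fence's working face, 80 (x) x 30 (y) x 25 (z) mm. Origin: centre of its underside, on the bed's top. Axes parallel to the bed's. Its working face is the plane y = -15 mm, toward the robot's right. Where it stands along the fence differs each time.
- offcut: Loose aluminium angle (L profile), about 0.19 kg, 90 mm long (y): foot 60 mm wide (x), 8 mm thick, flat on the bed; upright leg 8 mm thick along the foot's +x edge, 45 mm high overall. Origin: centre of the foot's underside. Outer upright face x = +30 mm goes on the fence, end y = +45 mm against the stop; seated, its axes are parallel to the bed's and its origin is 40 mm in +x of the bed's.
- offcut_end (a point): Point on the underside of the offcut at the middle of its end face that goes against the stop (offcut x = 0, y = +45 mm, z = 0). If this end is pressed hard on the stop while the offcut slides to the fence, friction can swing it askew.
- offcut_corner (a point): Middle of the offcut's inside corner line, where the foot's top meets the upright's inner face (offcut x = +22, y = 0, z = +8 mm); the slanting push goes in here. Pushed high on the upright, the offcut tips over its heel instead of sliding.
- tape_measure: Black tape measure, 37 x 80 x 69 mm, left of the jig; bystander. Origin: centre of its underside.
- bracket_c: Zinc angle bracket with narrow legs, 28 x 90 x 50 mm, on the bench right of the jig; bystander. Origin: centre of its underside.
- plate_a: Flat drilled plate, 35 x 110 x 8 mm, on the bench right of the jig; bystander. Origin: centre of its underside.
Things that resemble listed ones, but are neither listed nor needed, are in the scene too. What is shaped like the offcut but turquoise is not meant.

How it is judged:
At the end, for the whole second after the job is handed in: Still pushing: fingers on offcut over 4 N; offcut on fence over 3 N, on bed over 5 N; upright on the fence within 2.5 mm and parallel within 2 degrees, foot flat on the bed (2 mm, 2 degrees), end within 3.5 mm of the stop, at rest (contact force between the fingers and offcut above 4 N and contact force between offcut and fence above 3 N and contact force between offcut and bed above 5 N and x of offcut in the frame of bed between 0.0375 and 0.0425 m and z of offcut in the frame of bed between 0.01 and 0.014 m and y of offcut_end in the frame of stop between -0.0185 and -0.0125 m and angle between the x axis of offcut and the x axis of bed, either way round below 0.035 rad and angle between offcut's own z axis and vertical below 0.035 rad and linear speed of offcut below 0.01 m/s); the arm keeps its last pose, push and grip.
It fails at once if the tape measure is shoved aside or knocked over (distance of tape_measure from where it was at the start of the episode above 0.03 m or angle between tape_measure's own z axis and vertical above 0.5 rad).
It fails at once if the angle bracket is shoved aside or knocked over (distance of bracket_c from where it was at the start of the episode above 0.03 m or angle between bracket_c's own z axis and vertical above 0.5 rad).
It fails at once if the drilled plate is shoved aside or knocked over (distance of plate_a from where it was at the start of the episode above 0.03 m or angle between plate_a's own z axis and vertical above 0.5 rad).
It also fails if it takes over 48 s, if anything falls off the work surface, if the arm or the gripper's body presses on something with over 40 N, if the wrist force passes 120 N, or if a joint passes its speed limit or range.

## Robot

A 6-joint arm with a two-finger parallel gripper is mounted at the origin on a cart in front of the work surface, level with it; the furniture and walls round the work are solid. World frame = base frame: x ahead of the robot, y to its left, z up, the work surface at z = 0. Lengths are in m, angles in rad, forces in N, time in s.
With the tool pointing down it reaches from about 0.275 to 0.75 m from the base axis. Payload 10.2 kg.
Tool frame: the origin (TCP) lies midway between the tips of the shut fingers; the grasp point (between the pads) lies 19 mm behind it; z points along the fingers, x is the direction in which the jaws open and shut, and the axes are right-handed (so a half turn about z gives the same grasp; the last joint's range is limited). The gripper opens to 88 mm and grips with 3 to 60 N. Pads are 18 mm wide; open, the fingers measure 123 mm over their backs; the gripper's body (75 mm by 187 mm) begins 45 mm behind the grasp point.
Start: joints at [-1.473, 0.313, 1.498, -0, 1.331, -0.223], TCP at [0.166, -0.498, 0.239] pointing down, gripper open.
Joint ranges: [-2.94, 2.94], [-0.97, 2.17], [0.19, 2.56], [-1.23, 4.37], [0.02, 3.11], [-2.88, 2.88]. Speed limits (rad/s): [2.39, 2.39, 3.01, 3.14, 3.14, 3.14].

## Interface

Orientations are given as a 3x3 rotation matrix whose columns are the frame's x, y, z axes.
In Python, from plant import manip, gripper_to, imaging, order gives the robot as it stands. The module is installed in compiled form; this text tells all that it offers. Calls block until the motion is done:
- manip.reach(position, orientation): joint-space move of the TCP to a pose.
- manip.movel(position, attitude=None, velocity=0.15): straight line of the TCP; attitude=None keeps the orientation; velocity is the mean speed in m/s.
- manip.set_joints(angles): joint-space move.
- gripper_to(opening, squeeze=None): finger opening in m; squeeze is the grip in N (None keeps the last); returns when the fingers have stopped.
- manip.sleep(seconds).
- manip.solve_ik(position, orientation): joint angles nearest the present ones, or None.
- manip.read_state(): the state.
- imaging.get_image(name): name is "scene" or "top"; returns (picture, depth): 384x512x3 uint8, blue, green, red; 384x512 float32, m along the optical axis (not along the pixel's ray), 0 where there is no reading.
- imaging.get_calibration(name): a dict with "fx", "fy", "cx", "cy" (pixels), "rvec" (rotation vector, rad) and "tvec" (3), from world to camera coordinates, as OpenCV has them. Camera axes: x right, y down, z forward; pixel columns grow to the right and rows downward; lengths in m; the calibration is good to about 2 mm. A picture is of the moment at which its call begins. get_calibration takes no time and is no camera call.
A pose or a line that the arm cannot do raises manip.IKError and nothing moves.
- order.sign_off(): hands the job in, once; it reports no verdict.
The state is a dict: "time_s": time; "q": joint angles; "joint_vel": joint speeds; "joint_efforts": joint torques, N m; "ee_pos": TCP position; "tool_rot": TCP orientation; "ft_force": force on the tool from outside, world axes, zero at the start; "torque": the same for the moment, N m; "gripper_width": finger opening in m.
Only numpy, scipy, OpenCV 4.12 (cv2) and the standard library are available. Lean on these libraries where they do the work, as an engineer would, in place of code of your own. Each camera call takes 0.05 s, during which the arm holds its last target.

## Working session

There is one attempt and no reset: what is moved stays moved. The work goes in short steps, each a Python script; the robot and the scene stay as the last script left them, time stands still between calls to the robot, and variables do not carry over. Pictures are saved under pics/ and viewed, and the job is handed in when it is done.

```bash
mkdir -p pics; ls; python3 - <<'E'
from plant import manip, imaging
import cv2, numpy as np
for n in ("scene","top"):
    p,d=imaging.get_image(n); cv2.imwrite(f"pics/{n}0.png",p); np.savez(f"{n}0.npz",p=p,d=d)
    c=imaging.get_calibration(n); R=cv2.Rodrigues(np.array(c["rvec"]))[0]
    print(n,c["fx"],c["cx"],c["cy"],-R.T@np.array(c["tvec"]).ravel(),R.round(3).tolist())
s=manip.read_state(); print(s["time_s"],s["ft_force"],s["gripper_width"],s["tool_rot"])
E
```

```text
pics
scene 347.19797763701746 251.90398136960468 196.23158869443074 [-0.37248712  0.70282769  0.55986934] [[-0.62, -0.784, 0.011], [-0.336, 0.253, -0.907], [0.709, -0.566, -0.421]]
top 346.39801628031 253.70235863707114 193.32069523956915 [0.44568395 0.01638314 1.11088731] [[-0.027, -1.0, -0.015], [-0.998, 0.027, -0.057], [0.058, 0.013, -0.998]]
0.1 [ 0.44836869  0.03097074 -0.21278727] 0.08799102347054595 [[ 3.15342278e-01 -9.48977997e-01 -9.41459078e-05]
 [-9.48977454e-01 -3.15342202e-01  1.04287892e-03]
 [-1.01935733e-03 -2.39521472e-04 -9.99999452e-01]]
```

View pics/scene0.png

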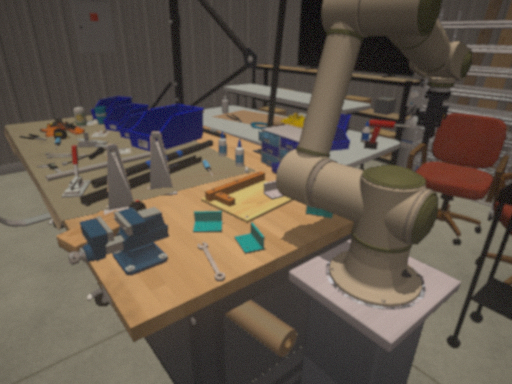

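View pics/top0.png

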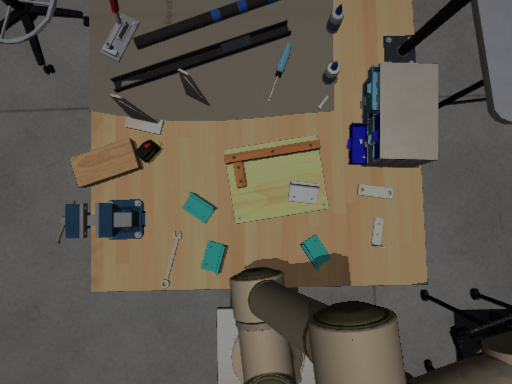

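The top view shows the jig bed around (278,180), the fence at (272,151), the stop at (240,173) and the grey offcut at (304,190). The three turquoise pieces are decoys. I'll zoom in next.

```bash
cat > h.py <<'E'
import numpy as np, cv2
from plant import imaging
def cal(n):
    c=imaging.get_calibration(n); R=cv2.Rodrigues(np.array(c["rvec"]))[0]
    return c,R,np.array(c["tvec"],float).ravel()
def ray(n,uv,z):
    c,R,t=cal(n); uv=np.atleast_2d(uv).astype(float)
    d=np.c_[(uv[:,0]-c["cx"])/c["fx"],(uv[:,1]-c["cy"])/c["fy"],np.ones(len(uv))]@R
    o=-R.T@t; return o+d*((z-o[2])/d[:,2])[:,None]
def cloud(n,D):
    c,R,t=cal(n); v,u=np.indices(D.shape)
    P=np.stack([(u-c["cx"])/c["fx"]*D,(v-c["cy"])/c["fy"]*D,D],-1)
    return (P-t)@R
def proj(n,X):
    c,R,t=cal(n); K=np.array([[c["fx"],0,c["cx"]],[0,c["fy"],c["cy"]],[0,0,1]])
    return cv2.projectPoints(np.atleast_2d(X).astype(float),R,t,K,None)[0][:,0]
E
python3 - <<'E'
import cv2,numpy as np
from h import *
z=np.load("top0.npz");p=z["p"];d=z["d"]
cv2.imwrite("pics/topc.png",cv2.resize(p[130:230,215:335],None,fx=6,fy=6,interpolation=cv2.INTER_CUBIC))
z2=np.load("scene0.npz");cv2.imwrite("pics/scenec.png",cv2.resize(z2["p"][160:230,190:310],None,fx=6,fy=6,interpolation=cv2.INTER_CUBIC))
C=cloud("top",d)
print((C[134:226:6,222:334:6,2]*1000).round().astype(int))
hsv=cv2.cvtColor(p,cv2.COLOR_BGR2HSV)
for uv in [(285,150),(240,176),(297,193),(304,184),(260,195),(310,215),(200,270)]: print(uv,hsv[uv[1],uv[0]],C[uv[1],uv[0]].round(3))
E
```

```text
[[   0    0   -2    2    2   -2   -4    0    1 1111   -1   -3    3   -1
     1   -3   -2   -4   -2]
 [  -2   -1   -5    2    2    0    4   -3   -2   -1   13   13   16   11
    13   13   46   -2    0]
 [   0   -1   -2   -1   15   14   10   15   11   17   46   50   44   46
    44   48   45    1    0]
 [   1   13   16   16   47   47   48   49   47   45   47   46   39   19
    10   15   11    1   -2]
 [  -2   45   51   47   46   52   33   18   13   10   11   10   12   13
    12   10    8    0   -3]
 [  -1   12   38   35   14   14   14    8   11   15   10   12   11    8
    14   14   16   -2   -4]
 [   1   16   37   37   11   10   11    7   12   12   12   15    9    9
    15   14   10   -1   -2]
 [  -1   12   11   39    9   12   12   10   12   12   13    8   13   10
    12   11   13   -4    2]
 [   0    1   11   37   12   14   12   11   13   17   10   12   58   59
     9   14   15    3    2]
 [  -5    2    9   13   10    9   11   13   15   11   10   15   16   20
    21   21   12   14   -3]
 [   0   -3   11   13    8    8   14   12   11   12   14   13   19   18
    23   22   10    9    0]
 [   0   -3   11   12   12   13    9   13   14   12   13   18   24   22
    21   22   10   13    1]
 [   2   -1   10   16   12   12    8   12   12   14   10   10   14   13
    14   12    9   13   -4]
 [   1   -1    9   12   14 1111   10   10    9   10   11   11   12   14
     4   -2    0   -1   -3]
 [  -1    1   -3    9   11    9   16   13   -1    0   -1   -2   -6    0
     2    0   -1   -2   -3]
 [  -4   -3    1   -5   -3   -3   -3   -1    3   -4   -4   -2   -2    0
    -2   -4    0   -3    4]]
(285, 150) [ 13 161 133] [ 0.639 -0.07   0.047]
(240, 176) [ 12 163 138] [0.563 0.072 0.039]
(297, 193) [114   9 149] [ 0.506 -0.105  0.023]
(304, 184) [105   8 136] [ 0.531 -0.124  0.056]
(260, 195) [ 31  80 146] [0.503 0.011 0.015]
(310, 215) [ 19  93 143] [ 0.436 -0.147 -0.003]
(200, 270) [ 20  84 142] [0.27  0.208 0.   ]
```

View pics/topc.png

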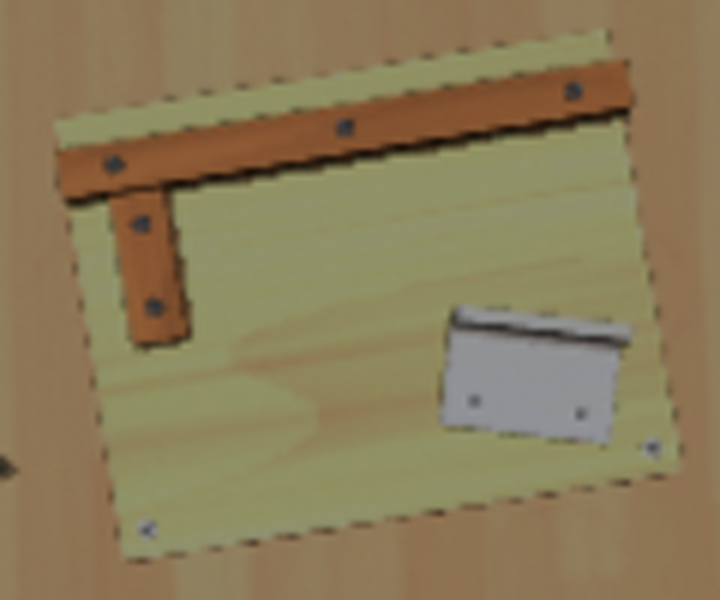

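View pics/scenec.png

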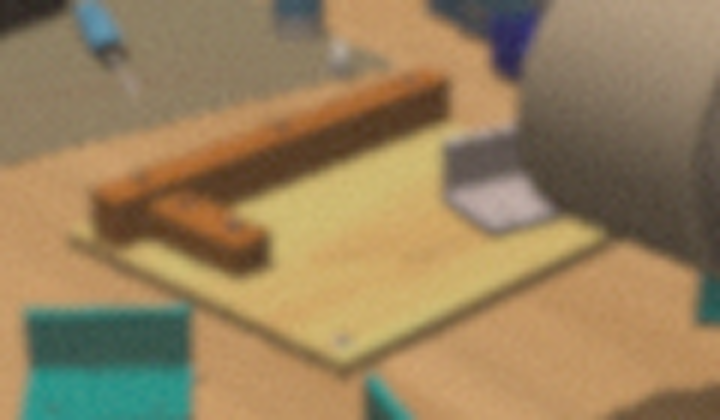

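```bash
cat > m.py <<'E'
from h import *
def rect(pts):
    r=cv2.minAreaRect(pts.astype(np.float32)*1000); return r
def measure(p,d,n="top"):
    hsv=cv2.cvtColor(p,cv2.COLOR_BGR2HSV).astype(int); H,S,V=hsv[...,0],hsv[...,1],hsv[...,2]
    C=cloud(n,d); roi=np.zeros(H.shape,bool); roi[130:230,215:335]=1
    out={}
    bed=roi&(H>23)&(H<45)&(S>40)&(abs(C[...,2]-.012)<.012)
    br=roi&(H<18)&(S>125)&(V>90)
    fence=br&(C[...,2]>.0425); stop=br&(C[...,2]<.0425)&(C[...,2]>.027)
    off=roi&(S<35)&(V>100)&(C[...,2]<.04)
    up=roi&(S<45)&(V>90)&(C[...,2]>.04)
    for k,m,z in (("bed",bed,.012),("fence",fence,.047),("stop",stop,.037),("foot",off,.020),("up",up,.057)):
        m=m.astype(np.uint8); m=cv2.morphologyEx(m,cv2.MORPH_OPEN,np.ones((2,2))) if k!="up" else m
        nl,l,st,_=cv2.connectedComponentsWithStats(m); i=1+np.argmax(st[1:,4]); v,u=np.nonzero(l==i)
        # pixel-corner extents shrunk/expanded: use pixel squares
        uv=np.concatenate([np.c_[u+a,v+b] for a in(-.5,.5) for b in(-.5,.5)])
        out[k]=(cv2.minAreaRect((ray(n,uv,z)[:,:2]*1000).astype(np.float32)),(l==i))
    return out,C
E
python3 - <<'E'
from m import *
z=np.load("top0.npz");o,C=measure(z["p"],z["d"])
vis=z["p"].copy()
for (k,(r,m)),c in zip(o.items(),[(255,0,0),(0,0,255),(0,255,0),(255,0,255),(0,255,255)]):
    b=cv2.boxPoints(r); e=[b[1]-b[0],b[2]-b[1]]; e.sort(key=np.linalg.norm); L=e[1]
    a=np.degrees(np.arctan2(L[1],L[0])); 
    print(k,np.round(r[0],1),np.round(np.linalg.norm(e,axis=1),1),"long dir",round(a,2))
    zz=dict(bed=.012,fence=.047,stop=.037,foot=.02,up=.057)[k]
    uv=proj("top",np.c_[b/1000,np.full(4,zz)])
    vis2=vis
    cv2.polylines(vis,[np.round(uv*16).astype(int)],True,c,1,shift=4)
cv2.imwrite("pics/chk.png",cv2.resize(vis[130:230,215:335],None,fx=6,fy=6,interpolation=cv2.INTER_NEAREST))
E
```

```text
bed [527.9 -46.2] [194.7 301.2] long dir -82.31
fence [633.6 -32.4] [ 28.5 301.3] long dir -82.37
stop [565.9  71.5] [31.8 81.2] long dir 7.05
foot [ 499.8 -126.8] [54.5 92.2] long dir 81.73
up [ 532.7 -126.8] [10.8 89.5] long dir 82.02
```

View pics/chk.png

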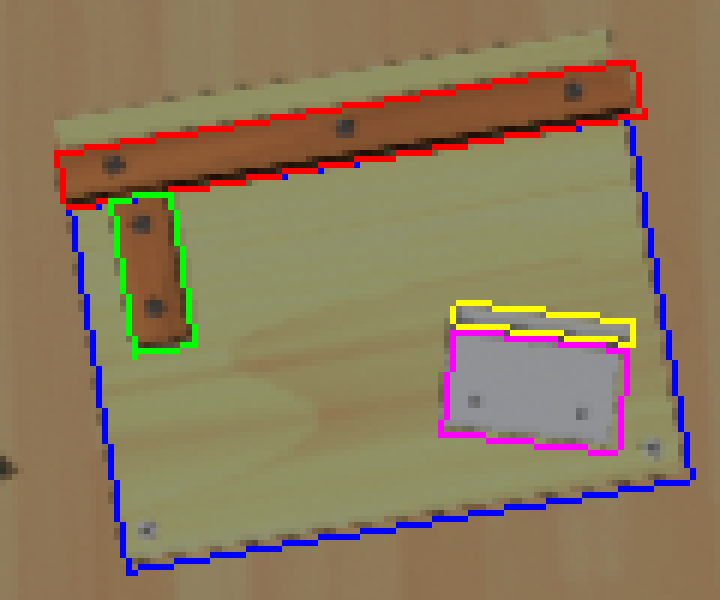

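The fence, stop and bed agree within about 1 mm:
- **Bed:** origin about (551,-43), yaw 7.6°.
- **Stop:** working face at y' about 97.
- **Offcut:** about (505,-125), yaw -8°.

The plan is to grip the upright, carry the offcut to about 30 mm off the fence, and release it. Then I push it forward in the corner with a tilted tool and nudge it to the stop. I'll check IK for every pose first.

```bash
cat > g.py <<'E'
import numpy as np
B=np.array([.5508,-.0433]); PSI=np.radians(7.6); YF=.0972   # bed origin, yaw, stop face y'
def rz(a): c,s=np.cos(a),np.sin(a); return np.array([[c,-s,0],[s,c,0],[0,0,1]])
def b2w(x,y,z): return np.array([*(B+rz(PSI)[:2,:2]@[x,y]),z])   # z world
def w2b(p): q=rz(PSI)[:2,:2].T@(np.array(p[:2])-B); return q
def down(yaw,s=1): # tool x along +-yaw x dir, z down
    x=rz(yaw)@[s,0,0]; z=np.array([0,0,-1.]); return np.c_[x,np.cross(z,x),z]
def tilt(deg,s=1,yaw=PSI): # z leans forward(+bed x) by deg from vertical-down, tool x along +-bed y
    t=np.radians(deg); z=rz(yaw)@[np.sin(t),0,-np.cos(t)]; x=rz(yaw)@[0,s,0]; return np.c_[x,np.cross(z,x),z]
OY=np.radians(-8); O=np.array([.505,-.125])
def o2w(x,y,z): return np.array([*(O+rz(OY)[:2,:2]@[x,y]),z])
E
python3 - <<'E'
from g import *
from plant import manip
print(w2b(O))
for s in (1,-1):
    for n,p,R in (("pick",o2w(.026,0,.026),down(OY,s)),("hi",o2w(.026,0,.14),down(OY,s)),("place",b2w(.036,.047,.026),down(PSI,s)),
      ("t45a",b2w(-.03,.05,.09),tilt(45,s)),("t45",b2w(.055,.05,.027),tilt(45,s)),("t35",b2w(.055,.05,.027),tilt(35,s)),("ypush",b2w(.05,-.02,.03),down(PSI,s))):
        q=manip.solve_ik(p,R); print(s,n,p.round(3),None if q is None else np.round(q,2))
E
```

```text
[-0.05620302 -0.07492497]
1 pick [ 0.531 -0.129  0.026] [-0.45  0.62  1.65 -0.    0.87 -0.31]
1 hi [ 0.531 -0.129  0.14 ] [-0.45  0.45  1.57 -0.    1.12 -0.31]
1 place [0.58  0.008 0.026] [-0.19  0.68  1.54 -0.    0.93 -0.32]
1 t45a [0.514 0.002 0.09 ] [-0.41  0.31  2.25  1.88  0.39  2.4 ]
1 t45 [0.599 0.014 0.027] [-0.3   0.59  2.03  2.17  0.37  2.19]
1 t35 [0.599 0.014 0.027] None
1 ypush [ 0.603 -0.057  0.03 ] [-0.29  0.71  1.45 -0.    0.98 -0.42]
-1 pick [ 0.531 -0.129  0.026] [-0.45  0.62  1.65 -0.    0.87  2.83]
-1 hi [ 0.531 -0.129  0.14 ] [-0.45  0.45  1.57 -0.    1.12  2.83]
-1 place [0.58  0.008 0.026] [-0.19  0.68  1.54 -0.    0.93  2.82]
-1 t45a [0.514 0.002 0.09 ] [-0.41  0.31  2.25  1.88  0.39 -0.74]
-1 t45 [0.599 0.014 0.027] [-0.3   0.59  2.03  2.17  0.37 -0.95]
-1 t35 [0.599 0.014 0.027] [-0.27  0.57  1.93  1.27  0.24 -0.03]
-1 ypush [ 0.603 -0.057  0.03 ] [-0.29  0.71  1.45 -0.    0.98  2.72]
```

```bash
python3 - <<'E'
from g import *
from plant import manip
for s in (1,-1):
  for t in (15,20,25,45,55):
    for n,p in (("a",b2w(-.03,.05,.09)),("start",b2w(.02,.05,.03)),("end",b2w(.055,.05,.027))):
        q=manip.solve_ik(p,tilt(t,s)); print(s,t,n,None if q is None else np.round(q,2))
E
```

```text
1 15 a [-0.27  0.36  1.9   0.17  0.65 -2.1 ]
1 15 start [-0.23  0.55  1.79  0.18  0.56 -2.08]
1 15 end [-0.21  0.61  1.69  0.15  0.6  -2.03]
1 20 a [-0.29  0.33  1.96  0.28  0.54 -2.21]
1 20 start [-0.25  0.53  1.86  0.3   0.44 -2.21]
1 20 end [-0.22  0.59  1.75  0.26  0.48 -2.14]
1 25 a [-0.32  0.31  2.03  0.44  0.44 -2.39]
1 25 start [-0.27  0.52  1.92  0.51  0.34 -2.42]
1 25 end [-0.24  0.58  1.82  0.44  0.37 -2.32]
1 45 a [-0.41  0.31  2.25  1.88  0.39  2.4 ]
1 45 start [-0.34  0.54  2.13  2.21  0.41  2.11]
1 45 end [-0.3   0.59  2.03  2.17  0.37  2.19]
1 55 a [-0.46  0.38  2.33  2.26  0.63  1.97]
1 55 start [-0.38  0.61  2.2   2.46  0.68  1.82]
1 55 end [-0.33  0.65  2.1   2.47  0.63  1.87]
-1 15 a [-0.27  0.36  1.9   0.17  0.65  1.04]
-1 15 start [-0.23  0.55  1.79  0.18  0.56  1.07]
-1 15 end [-0.21  0.61  1.69  0.15  0.6   1.11]
-1 20 a [-0.29  0.33  1.96  0.28  0.54  0.93]
-1 20 start [-0.25  0.53  1.86  0.3   0.44  0.94]
-1 20 end [-0.22  0.59  1.75  0.26  0.48  1.  ]
-1 25 a [-0.32  0.31  2.03  0.44  0.44  0.76]
-1 25 start [-0.27  0.52  1.92  0.51  0.34  0.72]
-1 25 end [-0.24  0.58  1.82  0.44  0.37  0.82]
-1 45 a [-0.41  0.31  2.25  1.88  0.39 -0.74]
-1 45 start [-0.34  0.54  2.13  2.21  0.41 -1.03]
-1 45 end [-0.3   0.59  2.03  2.17  0.37 -0.95]
-1 55 a [-0.46  0.38  2.33  2.26  0.63 -1.17]
-1 55 start [-0.38  0.61  2.2   2.46  0.68 -1.32]
-1 55 end [-0.33  0.65  2.1   2.47  0.63 -1.28]
```

```bash
python3 - <<'E'
from g import *
from plant import manip, gripper_to, imaging
import cv2
R=down(OY,1)
manip.reach(o2w(.026,0,.13),R); print(manip.read_state()["time_s"],manip.read_state()["ft_force"].round(2) if hasattr(manip.read_state()["ft_force"],'round') else manip.read_state()["ft_force"])
gripper_to(.045,40)
manip.movel(o2w(.026,0,.028),velocity=.12)
s=manip.read_state(); print(s["time_s"],s["ee_pos"],s["ft_force"],s["gripper_width"])
p,d=imaging.get_image("top"); cv2.imwrite("pics/t1.png",cv2.resize(p[130:260,215:365],None,fx=4,fy=4))
p,d=imaging.get_image("scene"); cv2.imwrite("pics/s1.png",cv2.resize(p[130:250,190:340],None,fx=4,fy=4))
E
```

```text
2.0167 [ 0.65 -0.59 -0.22]
3.7917 [ 0.53115077 -0.12879908  0.02865671] [ 0.61647006 -0.18554101  0.30083393] 0.04530192141748461
```

View pics/s1.png

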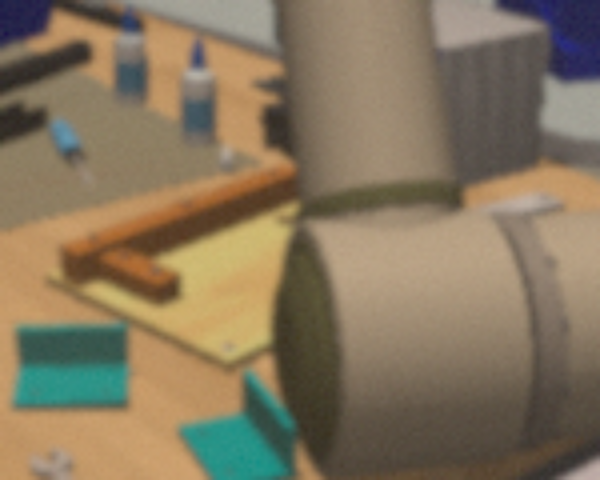

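View pics/t1.png

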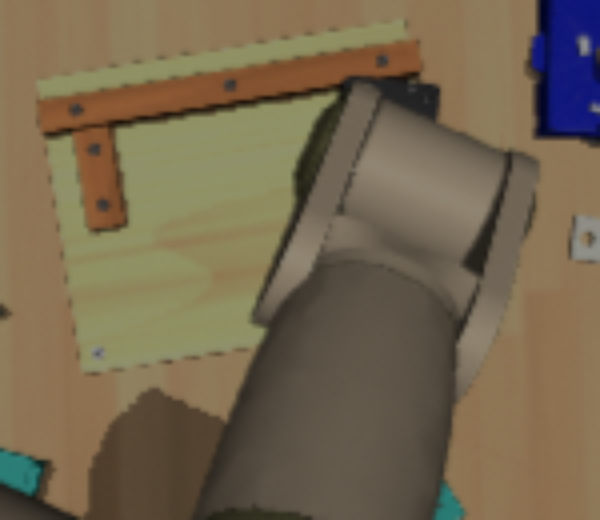

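The arm hides the offcut in both views (it sits under the wrist, around (370,190) in the top crop), so I'll check the grasp by finger width and force.

```bash
python3 - <<'E'
from g import *
from plant import manip, gripper_to, imaging
import cv2
def st(t):
    s=manip.read_state(); print(t,round(s["time_s"],2),np.round(s["ee_pos"],4),np.round(s["ft_force"],1),round(s["gripper_width"],4)); return s
gripper_to(0,40); s=st("grip")
p0=np.array(s["ee_pos"])
if .006<s["gripper_width"]<.011:
    manip.movel(p0+[0,0,.035],velocity=.1); st("lift")
    manip.movel(b2w(.036,YF-.045-.006,.065),down(PSI,1),velocity=.12); s=st("over")
    manip.movel(b2w(.036,YF-.045-.006,p0[2]+.001),velocity=.06); st("down")
E
```

```text
grip 4.54 [ 0.531  -0.1287  0.0281] [ 1.8 -0.9  0. ] 0.0077
lift 5.04 [ 0.5306 -0.1286  0.0627] [-0.3 -1.  -2.5] 0.0079
over 6.4 [0.5802 0.0067 0.0649] [-0.6  1.4 -2.5] 0.0076
down 7.15 [0.5804 0.0073 0.0288] [ 0.1  0.2 -1.9] 0.0079
```

```bash
python3 - <<'E'
from g import *
from plant import manip, gripper_to, imaging
import cv2
def st(t):
    s=manip.read_state(); print(t,round(s["time_s"],2),np.round(s["ee_pos"],4),np.round(s["ft_force"],1),round(s["gripper_width"],4)); return s
s=st("")
manip.movel(b2w(.036,YF-.051,.0272),velocity=.05); s=st("down")
gripper_to(.024); st("rel")
p=np.array(s["ee_pos"]); manip.movel(p+[0,0,.06],velocity=.12); 
# back off to tilted standby, nearer the robot, to see
manip.reach(b2w(-.20,-.02,.16),tilt(20,-1)); st("standby")
a,d=imaging.get_image("top"); np.savez("t2.npz",p=a,d=d); cv2.imwrite("pics/t2.png",cv2.resize(a[130:250,215:365],None,fx=5,fy=5))
a,d=imaging.get_image("scene"); cv2.imwrite("pics/s2.png",cv2.resize(a[130:250,190:340],None,fx=5,fy=5))
E
```

```text
7.15 [0.5804 0.0073 0.0288] [ 0.1  0.2 -1.9] 0.0079
down 7.4 [0.5808 0.0072 0.0281] [-1.4  0.4  4.9] 0.0079
rel 7.83 [0.5804 0.0072 0.0272] [ 0.  -0.2  0.4] 0.0238
standby 9.52 [ 0.3559 -0.0899  0.1601] [-0.3 -1.1 -0.3] 0.0242
```

View pics/t2.png

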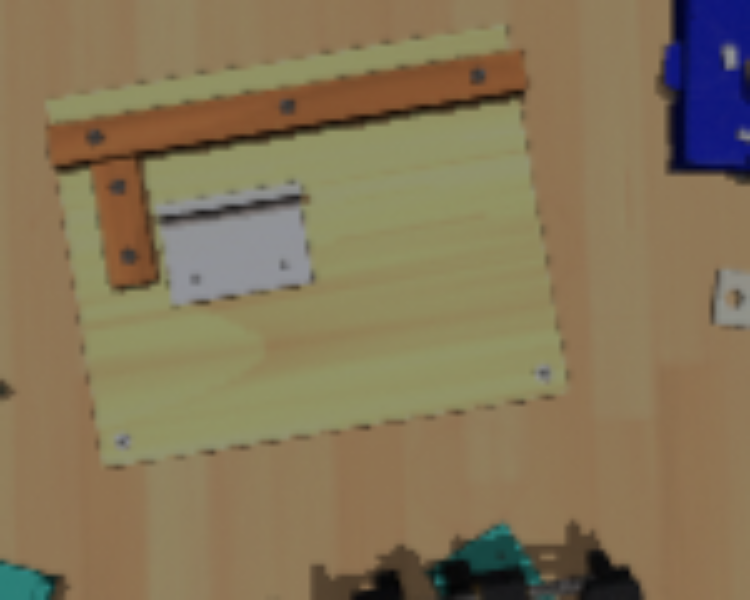

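View pics/s2.png

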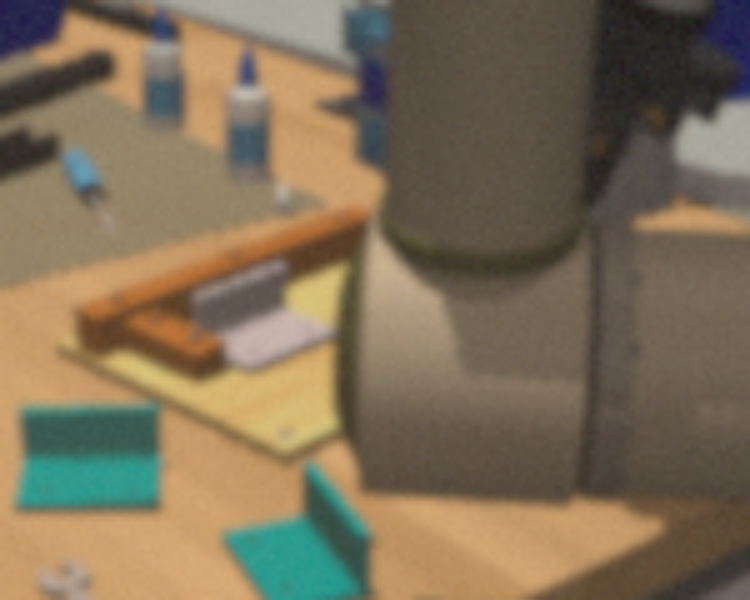

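The offcut is now parallel to the fence (upright line at about (235,200) in the crop), with a few mm of gap to the stop. Next I'll measure the gap.

```bash
python3 - <<'E'
from m import *; from g import *
z=np.load("t2.npz");o,C=measure(z["p"],z["d"])
for k,(r,m) in o.items():
    b=cv2.boxPoints(r)/1000; q=np.array([w2b(x) for x in b]); e=[b[1]-b[0],b[2]-b[1]]; e.sort(key=np.linalg.norm)
    print(k,"ctr",w2b(np.array(r[0])/1000).round(4),"x",q[:,0].min().round(4),q[:,0].max().round(4),"y",q[:,1].min().round(4),q[:,1].max().round(4),"ang",np.degrees(np.arctan2(e[1][1],e[1][0])).round(2))
E
```

```text
bed ctr [-0.0231  0.0001] x -0.1207 0.0744 y -0.1507 0.1509 ang -82.27
fence ctr [0.0836 0.0001] x 0.0692 0.098 y -0.1508 0.151 ang -82.35
stop ctr [0.0302 0.1115] x -0.0105 0.0708 y 0.0955 0.1275 ang 7.49
foot ctr [0.0008 0.0444] x -0.0264 0.0281 y -0.0023 0.0911 ang -82.6
up ctr [0.0349 0.0482] x 0.0293 0.0404 y 0.0029 0.0934 ang -82.11
```

```bash
python3 - <<'E'
from g import *
from plant import manip, gripper_to, imaging
import cv2
Rb=rz(PSI)
def st(t):
    s=manip.read_state(); print(t,round(s["time_s"],2),"bed xy",w2b(s["ee_pos"]).round(4),"z",round(s["ee_pos"][2],4),"Fbed",(Rb.T@np.array(s["ft_force"])).round(1)); return s
R=tilt(20,-1)
gripper_to(0,40)
manip.reach(b2w(.024,-.045,.08),R); st("above")
manip.movel(b2w(.024,-.045,.0185),velocity=.1); s=st("low")
f0=Rb.T@np.array(s["ft_force"])
manip.movel(b2w(.024,-.024,.0185),velocity=.06); st("near")
y=-.024
while y<-.004:
    y+=.001; manip.movel(b2w(.024,y,.0185),velocity=.03); s=st("")
    if abs((Rb.T@np.array(s["ft_force"])-f0)[1])>4: break
E
```

```text
above 11.07 bed xy [ 0.0235 -0.0452] z 0.0805 Fbed [-0.1  0.2  0.6]
low 11.83 bed xy [ 0.0243 -0.0453] z 0.0192 Fbed [-0.5 -0.3 -0.2]
near 12.33 bed xy [ 0.0241 -0.0237] z 0.0187 Fbed [-0.3  0.6 -0.3]
 12.58 bed xy [ 0.024  -0.0231] z 0.0185 Fbed [0.4 0.2 0.1]
 12.83 bed xy [ 0.024 -0.022] z 0.0185 Fbed [0.7 0.2 0.3]
 13.08 bed xy [ 0.024 -0.021] z 0.0185 Fbed [-0.1 -0.2  0.5]
 13.33 bed xy [ 0.024  -0.0199] z 0.0185 Fbed [ 0.3 -0.2  0.6]
 13.58 bed xy [ 0.024 -0.019] z 0.0185 Fbed [-0.5 -0.5  0.4]
 13.83 bed xy [ 0.024  -0.0179] z 0.0185 Fbed [ 0.3 -0.1 -0.5]
 14.08 bed xy [ 0.024  -0.0169] z 0.0185 Fbed [-0.3 -0.1  0.7]
 14.33 bed xy [ 0.024  -0.0159] z 0.0185 Fbed [-0.2 -0.7  0.5]
 14.58 bed xy [ 0.024  -0.0149] z 0.0185 Fbed [0.5 0.4 1. ]
 14.83 bed xy [ 0.024  -0.0139] z 0.0185 Fbed [ 0.5 -0.  -0.4]
 15.08 bed xy [ 0.024  -0.0129] z 0.0185 Fbed [-0.1  0.5  0.6]
 15.33 bed xy [ 0.0241 -0.0121] z 0.0186 Fbed [ 0.  -0.7 -0.7]
 15.58 bed xy [ 0.024 -0.011] z 0.0185 Fbed [-0.6 -1.4 -0.3]
 15.83 bed xy [ 0.024 -0.01 ] z 0.0185 Fbed [ 0.7 -0.9  0.2]
 16.08 bed xy [ 0.024 -0.009] z 0.0185 Fbed [ 0.9 -0.5 -0.2]
 16.33 bed xy [ 0.024  -0.0079] z 0.0185 Fbed [ 0.2 -1.3 -0.5]
 16.58 bed xy [ 0.024  -0.0069] z 0.0185 Fbed [ 1.4 -1.2  0.4]
 16.83 bed xy [ 0.024  -0.0059] z 0.0185 Fbed [-0.3 -0.4 -0.1]
 17.08 bed xy [ 0.024 -0.005] z 0.0185 Fbed [ 0.3 -2.   0.3]
 17.33 bed xy [ 0.0241 -0.0045] z 0.0186 Fbed [ 0.3 -5.7 -1.2]
```

```bash
python3 - <<'E'
from g import *
from plant import manip, gripper_to, imaging
import cv2
Rb=rz(PSI)
def st(t):
    s=manip.read_state(); print(t,round(s["time_s"],2),"bed xy",w2b(s["ee_pos"]).round(4),"z",round(s["ee_pos"][2],4),"Fbed",(Rb.T@np.array(s["ft_force"])).round(1)); return s
R=tilt(20,-1)
manip.movel(b2w(.024,-.012,.0185),velocity=.06)
manip.movel(b2w(.0,-.03,.075),velocity=.15); st("")
manip.reach(b2w(-.18,-.02,.16),tilt(20,-1)); gripper_to(.03)
a,d=imaging.get_image("top"); np.savez("t3.npz",p=a,d=d); cv2.imwrite("pics/t3.png",cv2.resize(a[130:250,215:365],None,fx=5,fy=5)); st("")
from m import *
z=np.load("t3.npz");o,C=measure(z["p"],z["d"])
for k,(r,m) in o.items():
    b=cv2.boxPoints(r)/1000; q=np.array([w2b(x) for x in b]); e=[b[1]-b[0],b[2]-b[1]]; e.sort(key=np.linalg.norm)
    print(k,"ctr",w2b(np.array(r[0])/1000).round(4),"x",q[:,0].min().round(4),q[:,0].max().round(4),"y",q[:,1].min().round(4),q[:,1].max().round(4),"ang",np.degrees(np.arctan2(e[1][1],e[1][0])).round(2))
E
```

```text
18.19 bed xy [-0.0001 -0.0297] z 0.0746 Fbed [-0.2 -0.1  0.3]
 19.66 bed xy [-0.18 -0.02] z 0.16 Fbed [-0.2  0.   0. ]
bed ctr [-0.0233  0.0001] x -0.1208 0.0741 y -0.1508 0.1511 ang -82.23
fence ctr [0.0836 0.0001] x 0.0693 0.098 y -0.1507 0.151 ang -82.42
stop ctr [0.0302 0.1117] x -0.0106 0.0709 y 0.0955 0.128 ang 7.05
foot ctr [0.0009 0.0509] x -0.0264 0.0281 y 0.0044 0.0974 ang -82.6
up ctr [0.0348 0.0544] x 0.0293 0.0404 y 0.0089 0.1 ang -82.11
```

View pics/t3.png

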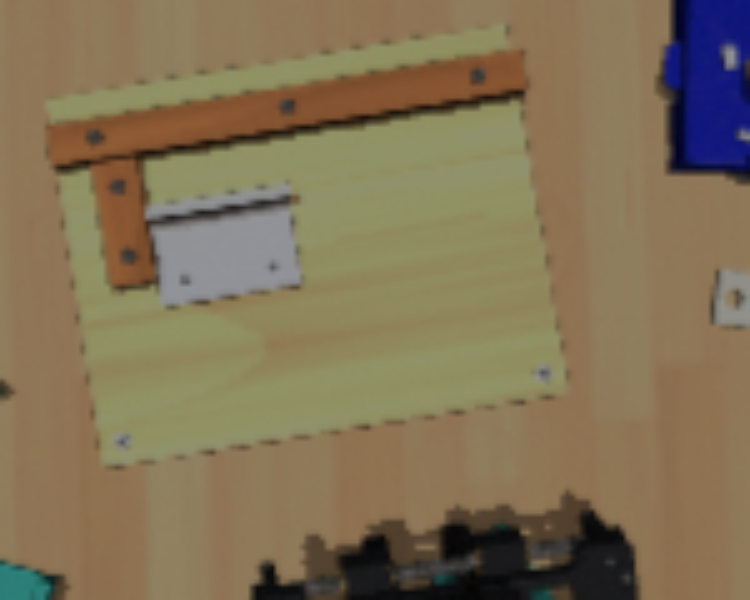

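The offcut end now touches the stop (crop (155,250)) and it lies parallel to the fence. Next is the forward corner push.

```bash
python3 - <<'E'
from g import *
from plant import manip, gripper_to, imaging
Rb=rz(PSI)
def st(t):
    s=manip.read_state(); F=(Rb.T@np.array(s["ft_force"])); print(t,round(s["time_s"],2),"bed",w2b(s["ee_pos"]).round(4),"z",round(s["ee_pos"][2],4),"Fbed",F.round(1)); return F
R=tilt(20,-1); Y=.0515
manip.reach(b2w(.0,Y,.07),R); st("above")
manip.movel(b2w(.008,Y,.0265),velocity=.08); f=st("low")
x=.008
while x<.06:
    x+=.004 if x<.043 else .001
    manip.movel(b2w(x,Y,.0265),velocity=.04); f=st("")
    if f[0]<-5 or abs(f[2])>8: break
E
```

```text
above 20.52 bed [-0.0004  0.051 ] z 0.0705 Fbed [0.2 0.1 0.2]
low 21.22 bed [0.0081 0.0513] z 0.0268 Fbed [-0.7 -0.2  0.2]
 21.47 bed [0.0124 0.0515] z 0.0269 Fbed [-0.4 -0.6 -0. ]
 21.72 bed [0.0162 0.0515] z 0.0266 Fbed [-0.2 -0.6  0.2]
 21.97 bed [0.0202 0.0515] z 0.0265 Fbed [-0.1  0.8  0.7]
 22.22 bed [0.0241 0.0515] z 0.0264 Fbed [-1.1  0.3  0.6]
 22.47 bed [0.0282 0.0515] z 0.0265 Fbed [ 0.4 -0.3  0.3]
 22.72 bed [0.0323 0.0515] z 0.0265 Fbed [-0.8  0.1 -0.2]
 22.97 bed [0.0363 0.0515] z 0.0265 Fbed [ 0.4  0.  -0.9]
 23.22 bed [0.0403 0.0515] z 0.0265 Fbed [-0.1  0.6  0.3]
 23.47 bed [0.0443 0.0515] z 0.0265 Fbed [-0.2  0.   0.9]
 23.72 bed [0.045  0.0515] z 0.0265 Fbed [-1.8 -0.1 -0.1]
 23.97 bed [0.046  0.0515] z 0.0265 Fbed [-2.5 -0.1  0.9]
 24.22 bed [0.0471 0.0515] z 0.0265 Fbed [-1.   0.1  0.3]
 24.47 bed [0.0481 0.0515] z 0.0265 Fbed [-2.1  0.2 -0.3]
 24.72 bed [0.0491 0.0515] z 0.0265 Fbed [-1.3 -0.1 -0.2]
 24.97 bed [0.0501 0.0515] z 0.0265 Fbed [-1.2 -0.2  0.2]
 25.22 bed [0.0511 0.0515] z 0.0265 Fbed [-0.2  0.5  0.2]
 25.47 bed [0.0521 0.0515] z 0.0265 Fbed [-1.6 -0.3  0.1]
 25.72 bed [0.0531 0.0515] z 0.0265 Fbed [-0.8  0.6  0.1]
 25.97 bed [0.0541 0.0515] z 0.0265 Fbed [-0.8 -0.4  0.4]
 26.22 bed [0.0551 0.0515] z 0.0265 Fbed [-0.7  0.3 -0.2]
 26.47 bed [0.0561 0.0515] z 0.0265 Fbed [-0.7 -0.5  0.4]
 26.72 bed [0.057  0.0515] z 0.0265 Fbed [-1.  -0.3 -0.4]
 26.97 bed [0.0581 0.0515] z 0.0265 Fbed [-0.6 -0.4 -0.3]
 27.22 bed [0.0585 0.0516] z 0.0263 Fbed [-5.3 -0.4  2.7]
```

```bash
cat > push.py <<'E'
from g import *
from plant import manip, gripper_to, imaging
Rb=rz(PSI)
def st(t,n=3):
    F=[]
    for i in range(n):
        s=manip.read_state(); F.append(Rb.T@np.array(s["ft_force"])); 
        if i<n-1: manip.sleep(.03)
    F=np.mean(F,0); print(t,round(s["time_s"],2),"bed",w2b(s["ee_pos"]).round(4),"z",round(s["ee_pos"][2],4),"Fbed",F.round(1)); return F
E
python3 - <<'E'
from push import *
Y=.0515; x=.059; z=.0265; f=st("0")
for i in range(28):
    done=True
    if f[2]<10: z-=.0006 if f[2]<6 else .0003; done=False
    elif f[2]>14: z+=.0003; done=False
    if f[0]>-10: x+=.0003; done=False
    elif f[0]<-15: x-=.0003; done=False
    if done: break
    manip.movel(b2w(x,Y,z),velocity=.03); f=st(f"{x:.4f} {z:.4f}")
E
```

```text
0 27.28 bed [0.0585 0.0516] z 0.0263 Fbed [-5.7 -0.5  3. ]
0.0593 0.0259 27.6 bed [0.0587 0.0516] z 0.0259 Fbed [-8.2 -0.7  6.2]
0.0596 0.0256 27.92 bed [0.0588 0.0516] z 0.0258 Fbed [-11.6  -1.5   8.5]
0.0596 0.0253 28.23 bed [0.0588 0.0516] z 0.0255 Fbed [-11.7  -0.1   9.8]
0.0596 0.0250 28.55 bed [0.0588 0.0516] z 0.0252 Fbed [-11.7  -0.7   9.8]
0.0596 0.0247 28.87 bed [0.0588 0.0517] z 0.0249 Fbed [-11.5  -0.4   9.4]
0.0596 0.0244 29.18 bed [0.0588 0.0517] z 0.0246 Fbed [-11.5  -0.    9.1]
0.0596 0.0241 29.5 bed [0.0588 0.0517] z 0.0243 Fbed [-10.9  -0.4   9.7]
0.0596 0.0238 29.82 bed [0.0588 0.0517] z 0.024 Fbed [-11.5  -0.4   9.9]
0.0596 0.0235 30.13 bed [0.0589 0.0517] z 0.0238 Fbed [-12.2  -0.3  10.1]
```

The vertical force so far is friction on the upright: it stays near 10 N while the tip slides down. I'll continue down until the tip rests on the foot.

```bash
python3 - <<'E'
from push import *
Y=.0515; x=.0596; z=.0235
for i in range(14):
    z-=.0005
    manip.movel(b2w(x,Y,z),velocity=.03); f=st(f"{x:.4f} {z:.4f}",2)
    if f[2]>13: break
E
```

```text
0.0596 0.0230 30.42 bed [0.0589 0.0517] z 0.0233 Fbed [-13.    0.   11.6]
0.0596 0.0225 30.7 bed [0.0589 0.0517] z 0.0232 Fbed [-15.1  -0.1  15.3]
```

```bash
python3 - <<'E'
from push import *
import cv2
a,d=imaging.get_image("top"); np.savez("t4.npz",p=a,d=d); cv2.imwrite("pics/t4.png",cv2.resize(a[130:230,215:335],None,fx=6,fy=6))
a,d=imaging.get_image("scene"); np.savez("s4.npz",p=a,d=d); cv2.imwrite("pics/s4.png",cv2.resize(a[150:240,190:310],None,fx=6,fy=6)); st("")
E
```

```text
30.87 bed [0.0589 0.0517] z 0.0232 Fbed [-15.2   0.1  15.4]
```

View pics/t4.png

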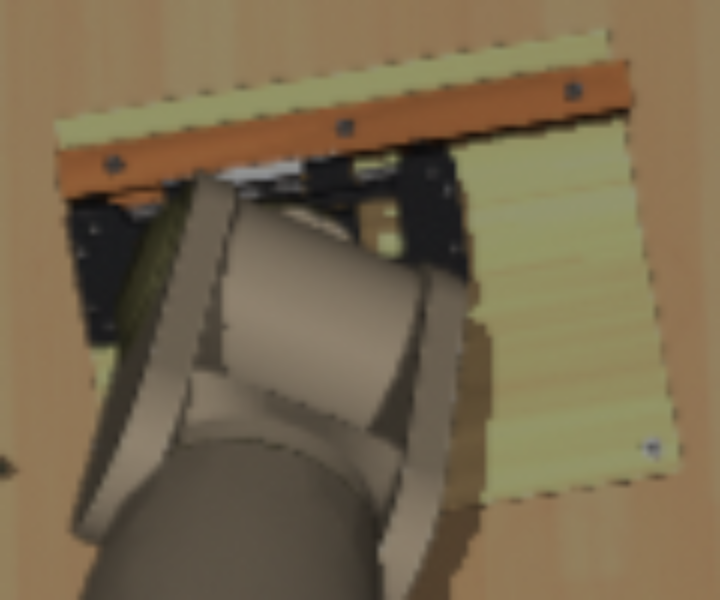

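View pics/s4.png

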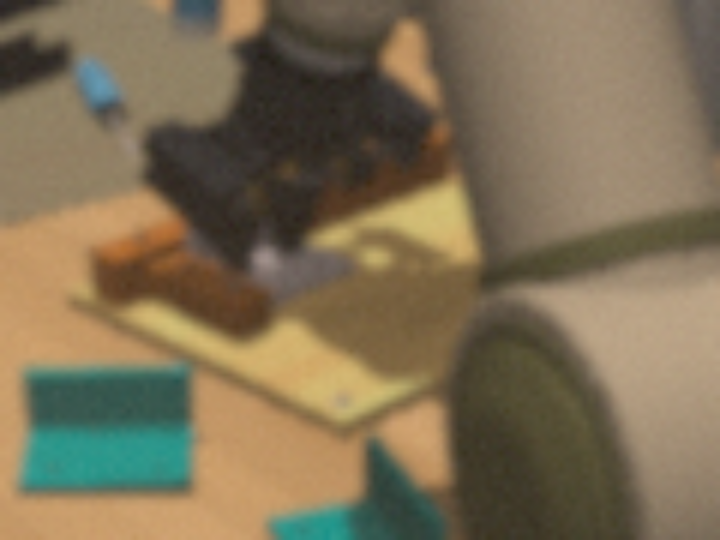

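```bash
python3 - <<'E'
from h import *; from g import *
def crop(n,X,o): return ((proj(n,X)-o+.5)*6).round(0)
for y in (.0972,.0072,.0042):
    print(y,"top up",crop("top",[b2w(.062,y,.057),b2w(.070,y,.057)],[215,130]).tolist(),"scene foot",crop("scene",[b2w(.01,y,.020),b2w(.01,y,.012),b2w(.062,y,.057)],[190,150]).tolist())
z=np.load("s4.npz")["p"]; cv2.imwrite("pics/s4z.png",cv2.resize(z[180:212,215:260],None,fx=14,fy=14,interpolation=cv2.INTER_NEAREST))
z=np.load("t4.npz")["p"]; cv2.imwrite("pics/t4z.png",cv2.resize(z[150:180,225:285],None,fx=12,fy=12,interpolation=cv2.INTER_NEAREST))
E
```

```text
0.0972 top up [[170.0, 203.0], [167.0, 188.0]] scene foot [[261.0, 308.0], [261.0, 320.0], [201.0, 226.0]]
0.0072 top up [[344.0, 175.0], [341.0, 160.0]] scene foot [[366.0, 264.0], [365.0, 276.0], [307.0, 187.0]]
0.0042 top up [[350.0, 174.0], [347.0, 159.0]] scene foot [[369.0, 263.0], [369.0, 274.0], [311.0, 186.0]]
```

View pics/s4z.png

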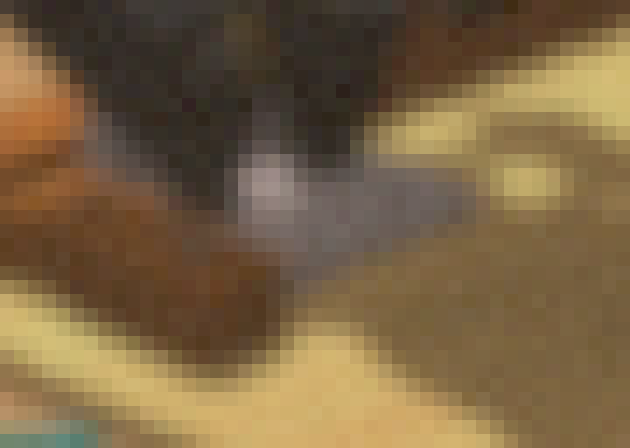

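View pics/t4z.png

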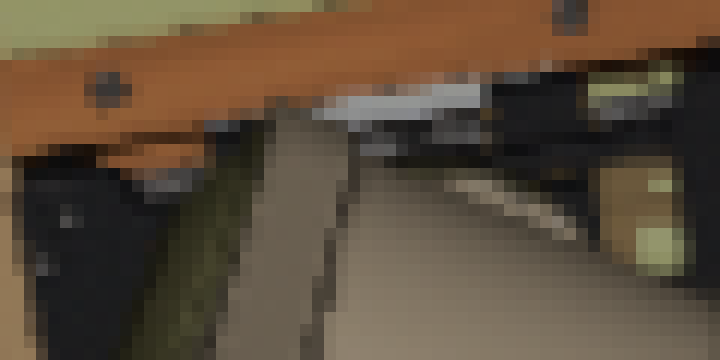

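```bash
python3 - <<'E'
from h import *; from g import *
o=[215,180]
for n,X in (("stop near R bottom",b2w(-.01,.0972,.012)),("stop near R top",b2w(-.01,.0972,.037)),("stop near L bottom",b2w(-.01,.1272,.012)),("foot near R top",b2w(.01,.0072,.020)),("bed near-left corner",b2w(-.12,.15,.012))):
    uv=proj("scene",X)[0]; print(n,uv.round(1),((uv-o+.5)*14).round())
E
```

```text
stop near R bottom [236.8 204.6] [312. 351.]
stop near R top [236.7 198.2] [311. 262.]
stop near L bottom [230.6 207.2] [225. 388.]
foot near R top [250.4 193.5] [503. 196.]
bed near-left corner [248.4 220.2] [474. 570.]
```

The views agree: the upright is flush on the fence, the left end is at the stop, and the foot's right end is where expected. I'll ease the push slightly toward 10 N and then hand in.

```bash
python3 - <<'E'
from push import *
from plant import order
manip.movel(b2w(.0593,.0515,.0228),velocity=.02); f=st("eased")
manip.sleep(.5); f=st("hold")
if f[0]<-7 and f[2]>8: order.sign_off(); print("signed"); st("after")
E
```

```text
eased 31.18 bed [0.0588 0.0516] z 0.0233 Fbed [-10.7   0.4  10.5]
hold 31.75 bed [0.0588 0.0516] z 0.0233 Fbed [-11.6   0.4  11.1]
the job is handed in; nothing more can be done
signed
the job is handed in; nothing more can be done
```

The offcut is registered in the jig and held there with a slanting push into its inside corner. I handed the job in at about 31.8 s with the arm still pushing.

**What I did:** I gripped the upright, carried the offcut over and set it down parallel to the fence, about 30 mm off. I then nudged its free end onto the stop until I felt about 5.7 N. With the tool tilted 20° and the fingers partly open, I pushed the offcut to the fence and then down onto its foot.

**Last checks:**
- **Push:** the wrist force was steady at about 11.6 N forward and 11.1 N down.
- **Fence:** the top view shows the upright flush on the fence, with no bed visible between them. The tool stopped about where the seated position predicts.
- **Stop:** the upright's end shows within about 1 pixel (3 mm) of its predicted place at the stop in the top view.
- **Bystanders:** I made no contact with the tape measure, bracket or plate that I know of, but I did not re-measure them at the end.

**What disagreed or is less certain:**
- The scene camera was off by about 1.5–2 pixels. After allowing for that, the foot's free end still read about 4 mm too close to the stop, which I put down to blur.
- The gripper hid most of the offcut in the final views, so its flatness and exact angle rest on force and position readings, not a clear view.

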